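# Press home the cap left standing proud

## Task

Four housings stand in the wooden nest and the perforated cap of one of them is sticking up, with its orange O-ring showing. Press that cap down gently with the fingertips until it sits fully home on its housing's rim like the others, without pulling it up or shifting the housings. Do not touch the other three housings or the spare cap on the bench, and finish with the hand drawn back well clear above.

Things in the scene. Friction and masses are not known exactly. Their poses are not given: they have to be found in the camera images.
- cap_top (a point): Centre of the flat top of the proud cap, the one to press: a zinc-plated steel disc 48 mm across and 5 mm thick with seven small dark holes, on a 39 mm spigot with an orange O-ring. Fully home this point is 50 mm above its housing's underside, 60 mm above the bench; at the start it stands 8 to 11 mm higher. It moves with the cap; z up
- proud (a joint): How far the proud cap stands above its seat, m: 0 = fully home on the rim, 0.008 to 0.011 at the start, 0.014 at most. It slides straight down its housing's axis against O-ring friction of about 3 N, stays where it is left, and stops dead when home. A firm fingertip push (about 8 to 12 N) seats it; more than 35 N is too hard
- housing_a: The housing under the proud cap; a dark grey cast housing, upright cylinder 50 mm across (52 mm at the rim) and 45 mm high, with a side port (brass end) reaching 42 mm from its axis along its own +x, 27 mm up. Origin: centre of its underside, z up. Loose, about 0.3 kg, standing in a pocket of the nest. Which pocket it stands in varies
- housing_b: One of the three finished housings, its cap (48 mm, 5 mm thick) already home, top 50 mm above its underside; must not be touched; a dark grey cast housing, upright cylinder 50 mm across (52 mm at the rim) and 45 mm high, with a side port (brass end) reaching 42 mm from its axis along its own +x, 27 mm up. Origin: centre of its underside, z up. Loose, about 0.3 kg, standing in a pocket of the nest
- housing_c: One of the three finished housings, its cap (48 mm, 5 mm thick) already home, top 50 mm above its underside; must not be touched; a dark grey cast housing, upright cylinder 50 mm across (52 mm at the rim) and 45 mm high, with a side port (brass end) reaching 42 mm from its axis along its own +x, 27 mm up. Origin: centre of its underside, z up. Loose, about 0.3 kg, standing in a pocket of the nest
- housing_d: One of the three finished housings, its cap (48 mm, 5 mm thick) already home, top 50 mm above its underside; must not be touched; a dark grey cast housing, upright cylinder 50 mm across (52 mm at the rim) and 45 mm high, with a side port (brass end) reaching 42 mm from its axis along its own +x, 27 mm up. Origin: centre of its underside, z up. Loose, about 0.3 kg, standing in a pocket of the nest
- nest: Fixed light-wood assembly nest, 190 x 190 x 22 mm, with four round pockets 12 mm deep (floor 10 mm above the bench) centred 45 mm either side of its middle along its own x and y. Origin: centre of its underside, on the bench; it never moves, but its place and yaw vary
- spare_cap: Loose spare cap like the others, lying on the bench near the nest, spigot down: 48 mm across, 16 mm high. Origin: centre of its underside. Must not be touched
Mind the look-alikes: they are no part of the job. What is shaped like the housing_a but green is not meant. Leave any blue look-alike of the housing_d alone.

How it is judged:
By the outcome, as a careful person would: the job done as asked, in the order asked, and still so for the second after the job is handed in, with the robot touching nothing.
It also fails if it takes over 29 s, if anything falls off the work surface, if the arm or the gripper's body presses on something with over 40 N, if the wrist force passes 120 N, or if a joint passes its speed limit or range.

## Robot

A 7-joint arm with a two-finger parallel gripper is mounted at the origin on the work surface. World frame = base frame: x ahead of the robot, y to its left, z up, the work surface at z = 0. Lengths are in m, angles in rad, forces in N, time in s.
With the tool pointing down it reaches from about 0.4 to 0.85 m from the base axis. Payload 10.4 kg.
Tool frame: the origin (TCP) lies between the finger pads, 19 mm behind the fingertips; this is the grasp point; z points along the fingers, y is the line along which they close (so a half turn about z gives the same grasp; the last joint's range is limited). The gripper opens to 87 mm and grips with 3 to 60 N. Pads are 19 mm wide; open, the fingers measure 117 mm over their backs; the gripper's body (75 mm by 190 mm) begins 51 mm behind the grasp point.
Start: joints at [-1.238, 0.332, -0.065, 1.46, 0.022, 1.35, -0.088], TCP at [0.218, 0.586, 0.241] pointing down, gripper open.
Joint ranges: [-2.6, 2.6], [-0.5, 2.12], [-1.47, 1.34], [0.16, 2.42], [-1.27, 4.41], [0.06, 2.06], [-2.6, 2.6]. Speed limits (rad/s): [2.22, 2.22, 2.79, 2.79, 3.14, 3.14, 3.14].

## Interface

Orientations are given as a unit quaternion [x, y, z, w].
In Python, from bench import * gives the robot as it stands.
- The arm moves only by the tool drive_tool, never from a script. Its argument "deltas" is a list of rows, each a list of 7 numbers: the turn, a rotation vector about the tool's x, y, z in degrees, then the shift along the tool's x, y, z in m, then the closure, from -1 (fully open) to 1 (shut). A call has 1 to 12 rows; each row is the pose to reach, as a shift and turn from the pose commanded when the call began, along the tool's axes at that moment; what a row does not reach only later rows make up. A row lasts 1/10 s, in which the tool goes at most 50 mm and 8.59 degrees, less where a joint would pass 70% of its speed; a pose out of reach is approached as far as the arm can. A call with a gripper value outside its range is refused whole. The fingers move at their own pace and stop on an object; "squeeze" is the grip in N (left out, the last holds). Time passes only in rows, so rows that repeat a pose let the fingers close. It gives the time, the measured TCP pose, the force and the opening at its end, in the units of the state.
- read_state(): the state, without advancing time (a new reading comes with each control period).
- camera(name): name is "scene" or "top" or "wrist"; returns (picture, depth): 480x640x3 uint8, red, green, blue; 480x640 float32, m along the optical axis (not along the pixel's ray), 0 where there is no reading.
- camera_params(name): a dict with "K" (3x3 intrinsics, pixels), "R" (3x3) and "t" (3): a world point X has camera coordinates R X + t; the wrist camera has in their place "mount" (4x4, takes a point from camera to tool coordinates, whose origin is the TCP and whose axes are the flange's). Camera axes: x right, y down, z forward; pixel columns grow to the right and rows downward; lengths in m; the calibration is good to about 2 mm. A picture is of the moment at which its call begins: read the wrist's pose just before it. camera_params takes no time and is no camera call.
- close_job(): hands the job in, once; it reports no verdict.
Trained networks look in the newest picture that a camera, given by its name, has taken for a name from the list of things; names that differ only in an ending like _2 or _b are one class to them, and where a whole thing is asked for, a point or a joint stands for the part that bears it (a point fixed in the world has none). Each returns a list of dicts, best first, with "score" (0 to 1); they miss things now and then, are a little off and sometimes report something else, mostly with a low value. They report only what shows in the picture. A call takes as long as a camera call. They do not tell look-alikes from the thing itself.
- outline_of(label, camera): "pixels" (480x640 bool, what is visible of it) and "location" ([column, row] as shares, 0 to 1, of the picture: columns of its width, rows of its height, amid what is visible of it).
- tip_of(label, camera): "location" ([column, row] as shares, 0 to 1, of the picture: columns of its width, rows of its height: a listed point, or the origin of a listed thing).
The state is a dict: "time": time; "joint_positions": joint angles; "joint_vel": joint speeds; "joint_torque": joint torques, N m; "ee_pos": TCP position; "eef_rot": TCP orientation; "ft_force": force on the tool from outside, world axes, zero at the start; "torque": the same for the moment, N m; "width": finger opening in m.
Only numpy, scipy, OpenCV 4.12 (cv2) and the standard library are available. Lean on these libraries where they do the work, as an engineer would, in place of code of your own. Each camera call takes 0.05 s, during which the arm holds its last target. There are 200 camera calls.

## Working session

There is one attempt and no reset: what is moved stays moved. The work goes in short steps, Python scripts to look and compute and a tool call to move; the robot and the scene stay as the last step left them, time stands still between calls to the robot, and variables do not carry over. Pictures are saved under pics/ and viewed, on a budget of 10 in all, crops included, one or two more only if the job needs it, and the job is handed in when it is done.

Besides the shell and the picture viewer there is one more tool, called after ">>>" in YAML: its name, and indented under it one key for each argument. drive_tool: Moves the arm, as the interface text tells. Its arguments: {"type":"object","properties":{"deltas":{"type":"array"},"squeeze":{"type":"number"}},"required":["deltas"]}

```bash
mkdir -p pics; cat > h.py <<'E'
from bench import *
import numpy as np, cv2
def world(cam,dep,uv):
    p=camera_params(cam);K,R,t=map(np.array,(p["K"],p["R"],p["t"]))
    u,v=np.array(uv,float).T; z=dep[v.astype(int),u.astype(int)]
    c=np.stack([(u-K[0,2])/K[0,0]*z,(v-K[1,2])/K[1,1]*z,z])
    return (R.T@(c-t.reshape(3,1))).T
E
python3 - <<'E'
from h import *
s=read_state();print(s)
for c in("top","scene"):
    im,d=camera(c);cv2.imwrite(f"pics/{c}1.png",im[:,:,::-1]);np.save(c+"_d.npy",d)
    for o in tip_of("cap_top",c):
        uv=np.array(o["location"])*[640,480];print(c,"tip",o["score"],uv,world(c,d,[uv]))
    for o in outline_of("nest",c)+outline_of("housing_a",c)+outline_of("spare_cap",c):
        uv=np.array(o["location"])*[640,480];print(c,o["score"],uv,world(c,d,[uv]),o["pixels"].sum())
E
```

```text
{'time': 0.0, 'joint_positions': array([-1.23757117,  0.33284911, -0.06470708,  1.46098793,  0.02161363,
        1.34988966, -0.08850953]), 'joint_vel': array([ 0.00186002,  0.00096487, -0.00067555,  0.00030054,  0.00138537,
        0.0009612 , -0.00102278]), 'joint_torque': array([-7.12717360e-05, -6.23243809e+01,  2.45770044e-02, -3.89899671e+01,
       -6.14678767e-02,  3.98540148e-02,  1.61220560e-04]), 'ee_pos': array([0.21760128, 0.58549292, 0.2404459 ]), 'eef_rot': array([ 1.76964551e-01,  9.84216963e-01, -7.13595818e-04, -8.78210294e-05]), 'ft_force': array([-0.27349432, -0.15466474, -0.17267157]), 'torque': array([-0.0406944 , -0.03277884, -0.00373908]), 'width': 0.08716395170852309}
top tip 0.92 [435.584 367.488] [[ 0.32976625 -0.12221874  0.05108663]]
top tip 0.77 [406.016 273.792] [[ 0.47134997 -0.07295901  0.06912867]]
top 0.7 [380.608 241.584] [[ 0.52356106 -0.04006114  0.02290892]] 8997
top 0.84 [406.08  275.088] [[ 0.46935138 -0.07261933  0.07147501]] 1076
top 0.77 [359.232 210.096] [[ 0.5688113  -0.0010514   0.06140875]] 1071
top 0.76 [392.384 130.512] [[ 0.70135689 
[... 333 characters left out ...]
.32 ] [[0.61644484 0.10589753 0.01597552]] 619
scene tip 0.88 [236.992 212.304] [[ 0.47615754 -0.07455205  0.06734548]]
scene tip 0.87 [251.072 170.496] [[ 0.33608228 -0.11591453  0.04636399]]
scene 0.83 [230.528 282.096] [[ 0.57698237 -0.04041106  0.01969363]] 7433
scene 0.92 [173.312 340.08 ] [[ 0.71944122 -0.04831805  0.04875984]] 1952
scene 0.67 [253.568 179.28 ] [[ 0.3518199  -0.10417122  0.04059737]] 934
scene 0.66 [236.096 222.384] [[ 0.49558969 -0.06697281  0.06411141]] 1223
scene 0.62 [203.52 256.8 ] [[ 0.57767232 -0.08013666  0.05875248]] 1293
scene 0.56 [250.496 280.896] [[0.59647914 0.00355399 0.0575024 ]] 1461
scene 0.88 [317.696 334.896] [[0.62049945 0.11310672 0.01476145]] 811
```

View pics/top1.png

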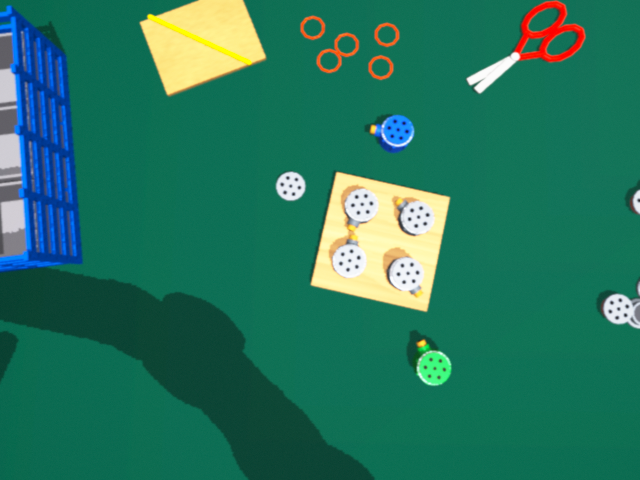

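View pics/scene1.png

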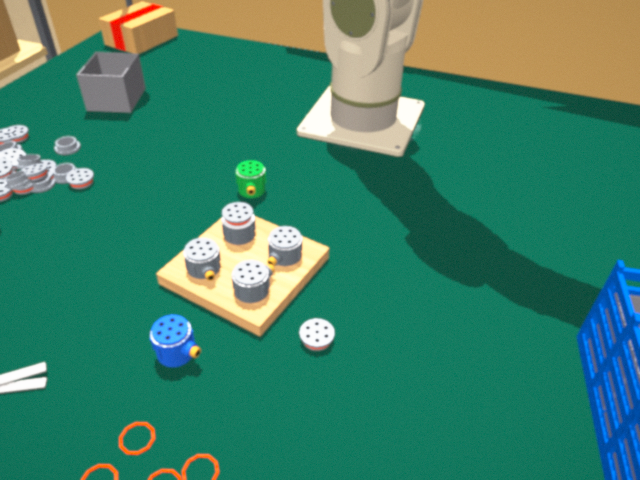

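The proud cap is the housing at top-view pixel (406, 274), scene pixel (238, 210). The orange ring shows in the scene view and its depth reads about 9 mm above its neighbours. The green (433, 367) and blue (396, 132) look-alikes are off the nest. Next I refine the centre.

```bash
cat >> h.py <<'E'
from scipy.spatial.transform import Rotation as Ro
def caps(cam,d,cs=((.471,-.073),(.559,-.085),(.569,-.001),(.494,.013))):
    v,u=np.mgrid[0:480,0:640];uv=np.c_[u.ravel(),v.ravel()];P=world(cam,d,uv);out=[]
    for c in cs:
        m=(np.hypot(*(P[:,:2]-c).T)<.04)&(P[:,2]>.052)&(P[:,2]<.085)
        q=P[m]; zt=np.median(q[:,2]); q=q[abs(q[:,2]-zt)<.004]
        (x,y),r=cv2.minEnclosingCircle((q[:,:2]*1000).astype(np.float32))
        out.append([x/1000,y/1000,zt,r/1000,*((q[:,:2].min(0)+q[:,:2].max(0))/2),len(q)])
    return np.round(out,4)
E
python3 - <<'E'
from h import *
for c in("top","scene"):print(c);print(caps(c,np.load(c+"_d.npy")))
s=read_state();R=Ro.from_quat(s["eef_rot"]).as_matrix();print(R.round(3));
print(R.T@(np.array([.472,-.074,.15])-s["ee_pos"]))
E
```

```text
top
[[ 4.725e-01 -7.540e-02  7.010e-02  2.400e-02  4.727e-01 -7.540e-02
   7.730e+02]
 [ 5.606e-01 -9.310e-02  6.070e-02  2.550e-02  5.600e-01 -9.250e-02
   7.620e+02]
 [ 5.783e-01 -5.200e-03  6.050e-02  2.560e-02  5.785e-01 -5.500e-03
   7.530e+02]
 [ 4.906e-01  1.260e-02  6.050e-02  2.570e-02  4.908e-01  1.260e-02
   7.800e+02]]
scene
[[ 4.743e-01 -7.420e-02  6.720e-02  2.490e-02  4.747e-01 -7.430e-02
   4.980e+02]
 [ 5.627e-01 -9.130e-02  5.840e-02  2.620e-02  5.627e-01 -9.170e-02
   6.260e+02]
 [ 5.826e-01 -4.500e-03  5.850e-02  2.690e-02  5.813e-01 -3.900e-03
   7.000e+02]
 [ 4.933e-01  1.350e-02  5.840e-02  2.530e-02  4.934e-01  1.420e-02
   5.700e+02]]
[[-0.937  0.348  0.   ]
 [ 0.348  0.937  0.   ]
 [-0.     0.    -1.   ]]
[-0.46822756 -0.52996391  0.0912363 ]
```

>>> drive_tool:
  deltas:
    - [0,0,0,-0.039,-0.044,0,1]
    - [0,0,0,-0.078,-0.088,0,1]
    - [0,0,0,-0.117,-0.132,0,1]
    - [0,0,0,-0.156,-0.177,0,1]
    - [0,0,0,-0.195,-0.221,0,1]
    - [0,0,0,-0.235,-0.265,0,1]
    - [0,0,0,-0.274,-0.309,0,1]
    - [0,0,0,-0.313,-0.353,0,1]
    - [0,0,0,-0.352,-0.397,0,1]
    - [0,0,0,-0.391,-0.442,0,1]
    - [0,0,0,-0.43,-0.486,0,1]
    - [0,0,0,-0.469,-0.53,0,1]
  squeeze: 20

```text
time: 1.7
ee_pos: [0.4343, 0.0241, 0.2416]
eef_rot: [0.177, 0.984, 0.001, 0.0]
ft_force: [1.5, 0.1, 0.4]
width: 0.0027
```

>>> drive_tool:
  deltas:
    - [0,0,0,-0.03,-0.034,0,1]
    - [0,0,0,-0.06,-0.068,0,1]
    - [0,0,0,-0.07,-0.079,0,1]
    - [0,0,0,-0.07,-0.079,0.05,1]
    - [0,0,0,-0.07,-0.079,0.09,1]
    - [0,0,0,-0.07,-0.079,0.1,1]
    - [0,0,0,-0.07,-0.079,0.1,1]
    - [0,0,0,-0.07,-0.079,0.1,1]

```text
time: 2.5
ee_pos: [0.4731, -0.0722, 0.143]
eef_rot: [0.177, 0.984, 0.0, 0.001]
ft_force: [-0.5, 0.0, 0.4]
width: 0.0007
```

```bash
python3 - <<'E'
from h import *
s=read_state();print(s["time"],s["ee_pos"],s["eef_rot"],s["ft_force"],s["width"])
R=Ro.from_quat(s["eef_rot"]).as_matrix();print(R.T@(np.array([.473,-.075,.098])-s["ee_pos"]))
a,_=camera("wrist");b,_=camera("scene");cv2.imwrite("pics/w2.png",a[:,:,::-1])
cv2.imwrite("pics/s2.png",cv2.resize(b[100:340,110:430],(800,600),interpolation=3)[:,:,::-1])
E
```

```text
2.5 [ 0.4731362  -0.07218941  0.14297551] [1.76918322e-01 9.84224984e-01 3.01785392e-04 9.99069027e-04] [-0.48339454  0.02381535  0.40869378] 0.0007124332098938642
[-0.00076748 -0.00272469  0.04497445]
```

View pics/s2.png

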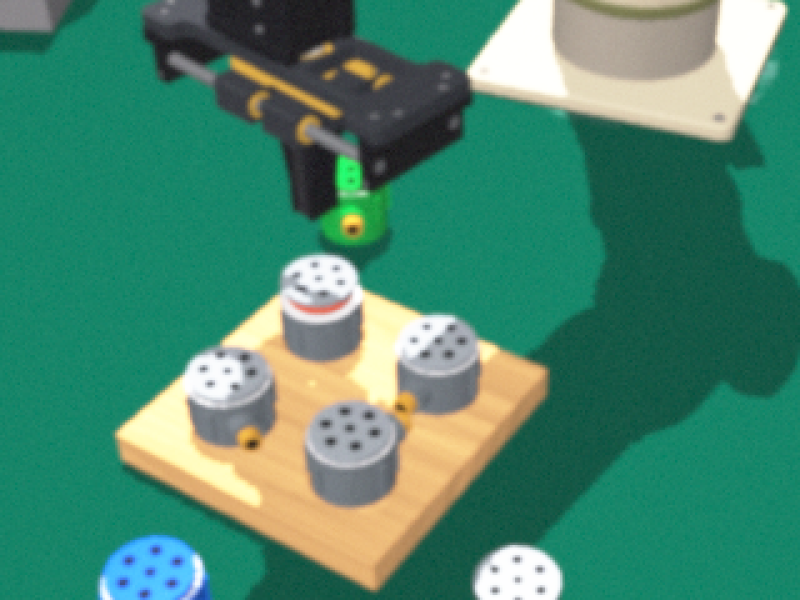

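View pics/w2.png

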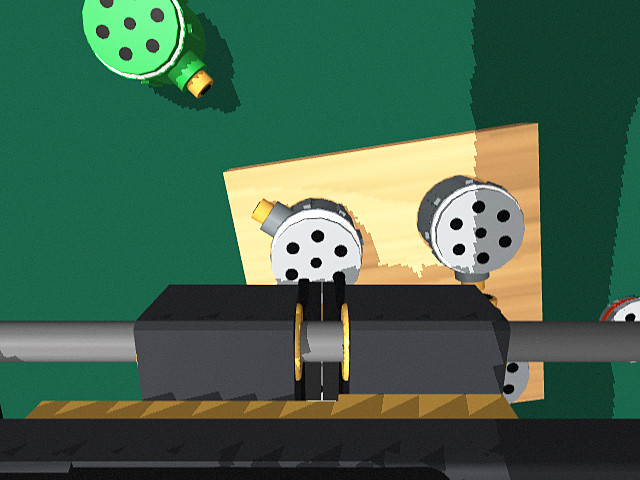

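The crop shows the proud cap with its orange ring (about 320, 290) directly below the closed fingers. In the wrist view it sits at about (316, 260), in line with the finger gap. I correct by 3 mm and lower to just above it.

>>> drive_tool:
  deltas:
    - [0,0,0,-0.001,-0.003,0.0,1]
    - [0,0,0,-0.001,-0.003,0.02,1]
    - [0,0,0,-0.001,-0.003,0.04,1]
    - [0,0,0,-0.001,-0.003,0.046,1]
    - [0,0,0,-0.001,-0.003,0.046,1]
    - [0,0,0,-0.001,-0.003,0.046,1]
    - [0,0,0,-0.001,-0.003,0.046,1]

```text
time: 3.3
ee_pos: [0.4726, -0.0754, 0.0962]
eef_rot: [0.177, 0.984, 0.0, 0.001]
ft_force: [-0.4, -0.4, -0.5]
width: 0.0003
```

>>> drive_tool:
  deltas:
    - [0,0,0,0,0,0.002,1]
    - [0,0,0,0,0,0.004,1]
    - [0,0,0,0,0,0.006,1]
    - [0,0,0,0,0,0.007,1]
    - [0,0,0,0,0,0.008,1]
    - [0,0,0,0,0,0.009,1]
    - [0,0,0,0,0,0.01,1]
    - [0,0,0,0,0,0.01,1]

```text
time: 4.1
ee_pos: [0.4719, -0.0754, 0.0851]
eef_rot: [0.177, 0.984, -0.0, -0.0]
ft_force: [-0.2, -0.1, 0.9]
width: 0.0004
```

>>> drive_tool:
  deltas:
    - [0,0,0,0,0,0.001,1]
    - [0,0,0,0,0,0.002,1]
    - [0,0,0,0,0,0.003,1]

```text
time: 4.4
ee_pos: [0.472, -0.0754, 0.0822]
eef_rot: [0.177, 0.984, 0.0, 0.0]
ft_force: [-1.2, -0.4, 2.5]
width: 0.0005
```

>>> drive_tool:
  deltas:
    - [0,0,0,0,0,0.001,1]
    - [0,0,0,0,0,0.0015,1]
    - [0,0,0,0,0,0.002,1]

```text
time: 4.7
ee_pos: [0.472, -0.0754, 0.0802]
eef_rot: [0.177, 0.984, 0.0, 0.0]
ft_force: [-0.4, -0.5, 1.3]
width: 0.0007
```

>>> drive_tool:
  deltas:
    - [0,0,0,0,0,0.0005,1]
    - [0,0,0,0,0,0.001,1]

```text
time: 4.9
ee_pos: [0.472, -0.0754, 0.0792]
eef_rot: [0.177, 0.984, 0.0, 0.0]
ft_force: [-0.8, -0.3, 2.5]
width: 0.0006
```

>>> drive_tool:
  deltas:
    - [0,0,0,0,0,0.0005,1]
    - [0,0,0,0,0,0.0005,1]

```text
time: 5.1
ee_pos: [0.472, -0.0754, 0.0791]
eef_rot: [0.177, 0.984, 0.0, -0.0]
ft_force: [-3.3, 1.2, 9.5]
width: 0.0003
```

>>> drive_tool:
  deltas:
    - [0,0,0,0,0,0.0002,1]
    - [0,0,0,0,0,0.0002,1]

```text
time: 5.3
ee_pos: [0.4721, -0.0754, 0.0791]
eef_rot: [0.177, 0.984, 0.0, -0.0]
ft_force: [-4.4, -0.3, 11.8]
width: 0.0007
```

The push came to a dead stop at about 12 N with the tips at 60 mm, so the cap is seated. I lift straight up, then move off to the side for a clear view.

>>> drive_tool:
  deltas:
    - [0,0,0,0,0,-0.003,1]
    - [0,0,0,0,0,-0.02,1]
    - [0,0,0,0,0,-0.06,1]
    - [0,0,0,0,0,-0.1,1]
    - [0,0,0,0,0,-0.15,1]
    - [0,0,0,0,0,-0.18,1]
    - [0,0,0,-0.04,0.03,-0.18,1]
    - [0,0,0,0,0.05,-0.18,1]
    - [0,0,0,0.03,0.1,-0.18,1]
    - [0,0,0,0.06,0.14,-0.18,1]
    - [0,0,0,0.09,0.18,-0.18,1]
    - [0,0,0,0.09,0.18,-0.18,1]

```text
time: 6.5
ee_pos: [0.4483, 0.1304, 0.2581]
eef_rot: [0.173, 0.985, 0.0, -0.001]
ft_force: [-0.0, -0.2, -0.5]
width: 0.0007
```

```bash
python3 - <<'E'
from h import *
s=read_state();print(s["time"],s["ee_pos"],s["ft_force"])
for c in("top","scene"):
    b,d=camera(c);print(c);print(caps(c,d))
    if c=="scene":cv2.imwrite("pics/s3.png",cv2.resize(b[100:340,110:430],(800,600),interpolation=3)[:,:,::-1])
E
```

```text
6.5 [0.44826105 0.13043781 0.25811273] [-0.04814294 -0.24982293 -0.49836038]
top
[[ 4.729e-01 -7.510e-02  6.070e-02  2.560e-02  4.729e-01 -7.520e-02
   7.830e+02]
 [ 5.604e-01 -9.330e-02  6.070e-02  2.570e-02  5.614e-01 -9.250e-02
   7.610e+02]
 [ 5.790e-01 -5.400e-03  6.060e-02  2.570e-02  5.783e-01 -5.600e-03
   7.560e+02]
 [ 4.911e-01  1.330e-02  6.050e-02  2.570e-02  4.910e-01  1.340e-02
   7.850e+02]]
scene
[[ 4.760e-01 -7.540e-02  5.820e-02  2.620e-02  4.766e-01 -7.380e-02
   5.110e+02]
 [ 5.637e-01 -9.320e-02  5.830e-02  2.650e-02  5.635e-01 -9.200e-02
   6.220e+02]
 [ 5.818e-01 -4.700e-03  5.850e-02  2.600e-02  5.814e-01 -4.800e-03
   6.920e+02]
 [ 4.935e-01  1.340e-02  5.830e-02  2.540e-02  4.925e-01  1.370e-02
   5.650e+02]]
```

View pics/s3.png

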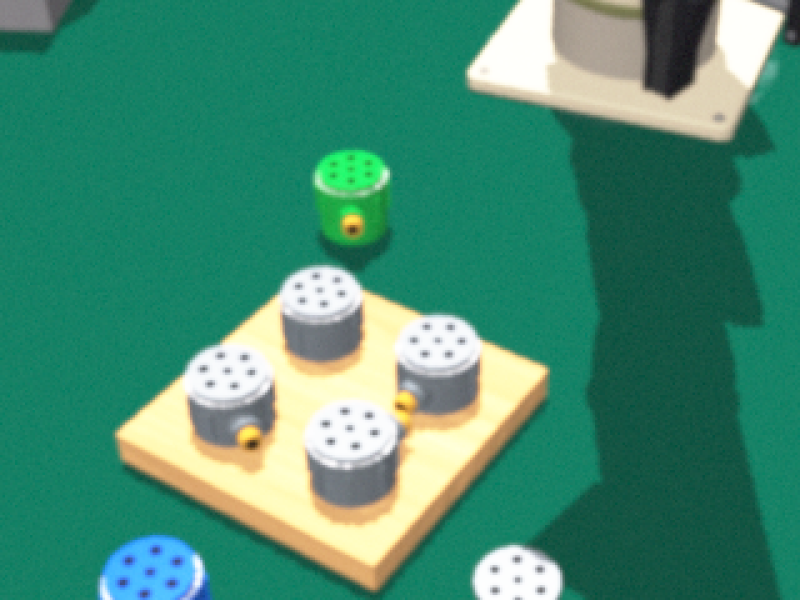

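The orange ring is no longer visible at (320, 300), all four caps are level and nothing else has moved. I hand in.

```bash
python3 -c "
from bench import *
print(close_job())"
```

```text
the job is handed in; nothing more can be done
None
```

The proud cap is seated: I pressed it down with the closed fingertips until it stopped dead at about 12 N, then drew the hand up and clear and handed the job in at about 6.6 s.

- **Cap height:** the top camera now reads its top at 60.7 mm, against 60.5–60.7 mm for the other three caps. Before the press it read 70.1 mm. In the scene picture the orange ring no longer shows.
- **Housings:** the four cap centres moved less than 1 mm in the top camera and less than 2 mm in the scene camera. That is within measurement noise.
- **Other things:** the spare cap and the green and blue look-alikes were not touched.
- **Hand:** it finished at 0.258 m, about 0.2 m above the caps and off to the side, with no contact force.
- **Disagreement:** the scene camera reads all four caps about 2 mm lower than the top camera, at 58.2–58.5 mm. That offset is within the stated calibration error, and both cameras show the four caps level to within 0.3 mm.

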